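# Open the battery bay of a classroom speaker

## Task

The blue speaker lies face down on the craft table. With a fingertip, press the orange snap tab on its back all the way in; then push the released yellow battery cover along its guides, over the tab, until the whole battery bay is open, and leave the cover lying flat on the speaker's back. Do not lift the cover or force it past the unpressed tab, and leave the glue stick, paint jar and tape roll where they are.

Things in the scene. Friction and masses are not known exactly. Their poses are not given: they have to be found in the camera images.
- case: Blue speaker, fixed, 240 (x) x 120 (y) x 46 mm high; origin at the centre of its underside, z up. Its back is the top face, 46 mm above the origin. The battery bay and yellow cover are in its -x half; the cover opens towards +x. Guide rails 5 mm high run along x at y = +-43 mm; a 4 mm high stop closes their rear end. No stop at the +x end: pushed over 145 mm, the cover reaches the edge.
- bay (a point): Centre of the bay's mouth (with three battery cells in it), on the speaker's back at x = -60, y = 0 mm of the speaker; the opening is 56 (x) x 52 (y) mm.
- cover: Loose yellow battery cover, 70 (x) x 80 (y) mm, about 50 g; origin at the centre of its underside, axes as the speaker's. Home: centred over the bay, 46 mm up. Plate top 5 mm above the origin; two 2 mm runners carry it, so its middle clears the pressed tab. Slides freely between the rails, 1.5 mm play each side. The bay is wholly open once it has gone 63 mm towards +x; 80 to 100 is comfortable.
- cover_rib (a point): Middle of the top edge of the cover's upright push rib: 5 mm thick (x), 50 mm long (y), 12 mm high above the plate (top 17 mm above the cover's origin), at x = +12 mm of the cover. Behind it (-x side) 44 mm of flat plate is free for a fingertip.
- tab (a joint): Travel of the orange snap tab, in m: 0 = standing proud and blocking the cover, grows as it is pressed straight down, end stop at 0.0085. The cover is free from about 0.0065. It needs about 4 N, slides evenly and stays where it is left (no spring back).
- tab_top (a point): Centre of the top of the tab's 26 x 26 mm press pad, moving with it; at x = +8, y = 0 mm of the speaker, unpressed 8 mm above its back, fully pressed flush with it. A 14 mm wide nose, equally high, runs from the pad towards -x up to the home cover's front edge, 20 mm from the pad's edge.
- glue_mid (a point): Bystander: standing glue stick, white with red cap, 30 mm across, 90 mm tall; the point is its centre, half-way up.
- paint_mid (a point): Bystander: paint jar with green lid, 52 mm across, 62 mm tall; the point is its centre, half-way up.
- tape_mid (a point): Bystander: flat-lying roll of red tape, 64 mm across, 19 mm high; the point is its centre.
Mind the look-alikes: they are no part of the job. Of the things like the cover, leave any that is green or turquoise; of the rest the larger one is meant.

How it is judged (in metres and radians):
On the way, in this order (a step that is already met when the one before it is completed fails the run):
1. the tab is pressed in (at least 6.5 mm) while the cover is still home (value of joint tab above 0.0065 m and x of cover in the frame of case below -0.055 m), for 0.1 s.
2. the cover is pushed off the bay (x of cover in the frame of case above 0.003 m), for 0.1 s.
At the end, for the whole second after the job is handed in: The tab is in (6 mm or more), the cover lies flat (within 0.08 rad) and at rest on the speaker's back, 63 to 145 mm from home so that the bay is wholly uncovered, and the bystanders are within 15 mm of where they stood (value of joint tab above 0.006 m and x of cover in the frame of case between 0.003 and 0.085 m and z of cover in the frame of case between 0.043 and 0.05 m and angle between cover's own z axis and vertical below 0.08 rad and linear speed of cover below 0.01 m/s and distance of each of glue_mid, paint_mid, tape_mid from where it was at the start of the episode below 0.015 m); the robot touches nothing.
It fails at once if the cover is lifted or tipped up (z of cover in the frame of case above 0.058 m or angle between cover's own z axis and vertical above 0.3 rad).
It fails at once if the cover is forced past the unpressed tab (value of joint tab below 0.005 m and x of cover in the frame of case above -0.053 m).
It fails at once if a bystander is moved more than 15 mm (distance of any of glue_mid, paint_mid, tape_mid from where it was at the start of the episode above 0.015 m).
It also fails if it takes over 35 s, if anything falls off the work surface, if the arm or the gripper's body presses on something with over 40 N, if the wrist force passes 120 N, or if a joint passes its speed limit or range.

## Robot

A 7-joint arm with a two-finger parallel gripper is mounted at the origin on the work surface. World frame = base frame: x ahead of the robot, y to its left, z up, the work surface at z = 0. Lengths are in mm, angles in rad, forces in N, time in s.
With the tool pointing down it reaches from about 400 to 875 mm from the base axis. Payload 6.5 kg.
Tool frame: the origin (TCP) lies midway between the tips of the shut fingers; the grasp point (between the pads) lies 19 mm behind it; z points along the fingers, y is the line along which they close (so a half turn about z gives the same grasp; the last joint's range is limited). The gripper opens to 85 mm and grips with 20 to 120 N. Pads are 22 mm wide; open, the fingers measure 114 mm over their backs; the gripper's body (76 mm by 85 mm) begins 54 mm behind the grasp point. The pads swing forward as they close: fully open they stand 13 mm farther back than shut.
Start: joints at [-1.21, 0.536, -0.004, 1.538, 0.003, 1.067, -0.071], TCP at [269.068, 591.686, 231.29] pointing down, gripper open.
Joint ranges: [-2.7, 2.7], [-0.37, 2.16], [-1.27, 1.26], [0.24, 2.4], [-1.31, 4.45], [0.19, 1.91], [-2.76, 2.76]. Speed limits (rad/s): [2.39, 2.39, 3.14, 3.14, 3.14, 3.14, 3.14].

## Interface

Orientations are given as a rotation vector (axis times angle).
In Python, from bench import state, grab_frame, job_done gives the robot as it stands.
- The arm moves only by the tool drive_tool, never from a script. Its argument "targets" is a list of rows, each an object with "delta_pos": the shift along the world's x, y, z in mm, a list of three; "rotation": the turn, a rotation vector about the world's x, y, z in rad, a list of three. In form: [{"delta_pos": [dx, dy, dz], "rotation": [wx, wy, wz]}, ...]. A call has 1 to 20 rows; each row shifts and turns the commanded pose from where the row before left it; what a row does not reach is not made up. A row lasts 1/12 s, in which the tool goes at most 41.7 mm and 7.16 degrees, less where a joint would pass 70% of its speed; a pose out of reach is approached as far as the arm can. A call is refused whole if a number of a shift passes 41.7 or a number of a turn 0.125, either way. A call with a gripper value outside its range is refused whole. "hand" is the finger opening in mm, from 0 to 85.4, set as the call begins (left out, the last holds). The fingers move at their own pace and stop on an object; "squeeze" is the grip in N (left out, the last holds). Time passes only in rows, so rows that do not move let the fingers close. It gives the time, the measured TCP pose, the force, the opening and the grip force at its end, in the units of the state.
- state(): the state, without advancing time (a new reading comes with each control period).
- grab_frame(name): name is "side" or "top" or "wrist"; returns a dict with "frame" (400x640x3 uint8, red, green, blue), "fovy" (degrees; the focal length in pixels is half the picture's height over the tangent of half this angle, whatever the lens; pixels are square), "cx", "cy" (the principal point, pixels), "dist" ([k1, k2, p1, p2, k3] as OpenCV has them; the pictures are not rectified), "pose" (4x4, takes a point from camera to world coordinates); the wrist camera has in their place "hand_eye" (4x4, takes a point from camera to tool coordinates, whose origin is the TCP and whose axes are the flange's). Camera axes: x right, y down, z forward; pixel columns grow to the right and rows downward; lengths in mm; the calibration is good to about 2 mm. A picture is of the moment at which its call begins: read the wrist's pose just before it. There is no depth.
- job_done(): hands the job in; it is judged then, once.
The state is a dict: "time_s": time; "joints": joint angles; "qvel": joint speeds; "joint_efforts": joint torques, N m; "tool_pos": TCP position; "orientation": TCP orientation; "force": force on the tool from outside, world axes, zero at the start; "moment": the same for the moment, N m; "opening": opening from 0.0 (shut) to 1.0 (fully open); "gripper_force": force on a finger pad.
Only numpy, scipy, OpenCV 4.12 (cv2) and the standard library are available. Lean on these libraries where they do the work, as an engineer would, in place of code of your own. Each camera call takes 0.05 s, during which the arm holds its last target. There are 200 camera calls.

## Working session

There is one attempt and no reset: what is moved stays moved. The work goes in short steps, Python scripts to look and compute and a tool call to move; the robot and the scene stay as the last step left them, time stands still between calls to the robot, and variables do not carry over. Pictures are saved under pics/ and viewed, at most 10 in all, crops included, and the job is handed in when it is done.

Besides the shell and the picture viewer there is one more tool, called after "Request:" in YAML: its name, and indented under it one key for each argument. drive_tool: Moves the arm, as the interface text tells. Its arguments: {"type":"object","properties":{"targets":{"type":"array","items":{"type":"object","properties":{"delta_pos":{"type":"array","items":{"type":"number"}},"rotation":{"type":"array","items":{"type":"number"}}}}},"hand":{"type":"number"},"squeeze":{"type":"number"}},"required":["targets"]}

```bash
mkdir -p pics; cat > h.py <<'E'
import numpy as np, cv2
from bench import state, grab_frame, job_done
def K(f):
    F=f['frame'].shape[0]/2/np.tan(np.radians(f['fovy'])/2)
    return np.array([[F,0,f['cx']],[0,F,f['cy']],[0,0,1.]])
def ray(f,uv,T=None):
    T=f['pose'] if T is None else T
    p=cv2.undistortPoints(np.float64(uv).reshape(-1,1,2),K(f),np.float64(f['dist'])).reshape(-1,2)
    d=np.c_[p,np.ones(len(p))]@np.array(T)[:3,:3].T
    return np.array(T)[:3,3],d
def onz(f,uv,z,T=None):
    o,d=ray(f,uv,T); return o+d*((z-o[2])/d[:,2])[:,None]
def save(n,im): cv2.imwrite('pics/'+n,cv2.cvtColor(im,cv2.COLOR_RGB2BGR))
E
python3 - <<'E'
from h import *
import pickle
f=grab_frame('top');g=grab_frame('side');pickle.dump((f,g),open('f0.pkl','wb'))
save('top.png',f['frame']);save('side.png',g['frame'])
print(f['pose'],g['pose'],f['fovy'],f['dist'],state())
E
```

```text
[[-2.14928728e-02 -9.86060750e-01  1.64991678e-01  4.38663806e+02]
 [-9.99726958e-01  2.27107566e-02  5.49834613e-03  2.85620556e+01]
 [-9.16878915e-03 -1.64828453e-01 -9.86279633e-01  7.38191222e+02]
 [ 0.00000000e+00  0.00000000e+00  0.00000000e+00  1.00000000e+00]] [[ 9.70301321e-01 -1.35931183e-01  2.00095126e-01  4.34499434e+02]
 [-2.40563270e-01 -4.55409717e-01  8.57164688e-01 -5.62198438e+02]
 [-2.53901456e-02 -8.79843567e-01 -4.74584700e-01  4.17733528e+02]
 [ 0.00000000e+00  0.00000000e+00  0.00000000e+00  1.00000000e+00]] 54.985324986731854 [-0.05742473  0.          0.          0.          0.        ] {'time_s': 0.1, 'joints': array([-1.2102306 ,  0.53710166, -0.00440688,  1.53878526,  0.00260814,
        1.06732719, -0.07115898]), 'qvel': array([-0.00118231, -0.00240246, -0.00107581, -0.00136546, -0.00153384,
       -0.00074416, -0.00023785]), 'joint_efforts': array([ 2.35217158e-03, -5.84566998e+01,  1.05190203e+00, -2.59772873e+01,
        1.26733704e-02,  4.62974247e-03, -2.64856126e-06]), 'tool_pos': array([268.84528192, 591.15240982, 230.48946289]), 'orientation': array([-6.65106293e-01, -3.07017352e+00,  2.51845776e-03]), 'force': array([ 0.23539996, -0.44400639,  0.77490752]), 'moment': array([-0.00321186,  0.04766026,  0.03738888]), 'gripper_force': 0.0, 'opening': 1.0018137513451513}
```

View pics/top.png

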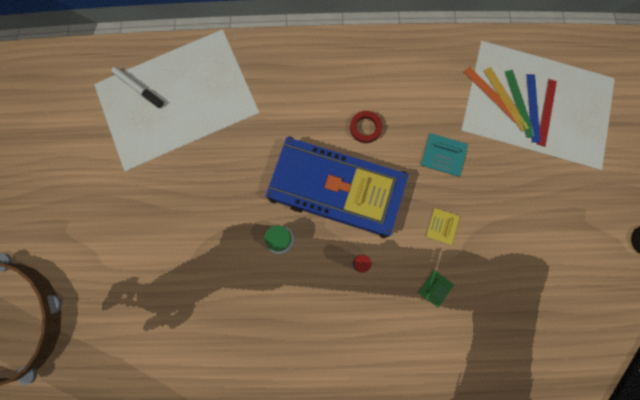

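View pics/side.png

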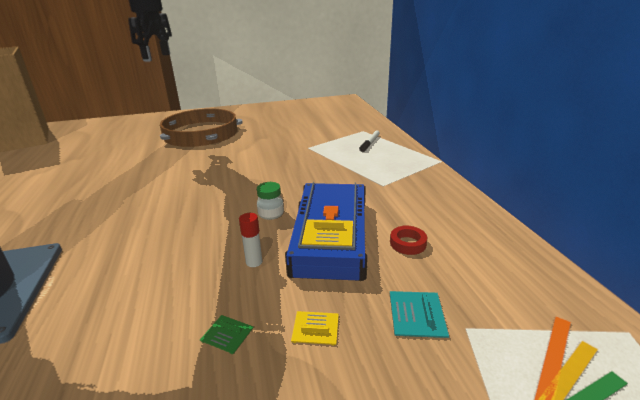

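The top view shows the speaker at about (338,187) and its orange tab at (335,184). There are four cover-like things:
- yellow on the speaker (370,193)
- small loose yellow (443,226)
- turquoise (444,155)
- green (436,289)

The larger yellow one, on the speaker, is the one meant. I'll confirm it in a crop and measure it.

```bash
python3 - <<'E'
from h import *
import pickle
f,g=pickle.load(open('f0.pkl','rb'))
def big(m,n=1):
    c=sorted(cv2.findContours(m,0,cv2.CHAIN_APPROX_NONE)[0],key=cv2.contourArea)[::-1]; return c[:n]
for nm,fr,box in (('top',f,(260,130,420,245)),('side',g,(270,170,385,285))):
    im=fr['frame'];hsv=cv2.cvtColor(im,cv2.COLOR_RGB2HSV)
    x0,y0,x1,y1=box; w=np.zeros(im.shape[:2],np.uint8); w[y0:y1,x0:x1]=255
    Y=cv2.inRange(hsv,(20,110,90),(34,255,255))&w; O=cv2.inRange(hsv,(4,150,110),(17,255,255))&w
    B=cv2.inRange(hsv,(108,120,40),(128,255,255))&w
    for n,m,z in (('yel',Y,51),('ora',O,54),('blue',B,46)):
        c=big(m)[0]; r=cv2.minAreaRect(c); b=cv2.boxPoints(r)
        print(nm,n,np.round(r[0],1),np.round(r[1],1),round(r[2],1),'corners world',onz(fr,b,z).round(0)[:,:2].tolist(), 'ctr',onz(fr,[r[0]],z).round(1)[0])
    if nm=='top':
        for n,p,z in (('paint',(278,238),62),('glue',(362,263),90),('tape',(367,127),19)): print(n,onz(fr,[p],z).round(0)[0])
    if nm=='top': save('crop.png',cv2.resize(im[120:250,250:470],None,fx=3.5,fy=3.5,interpolation=2))
E
```

```text
top yel [368.2 193.9] [38.8 43.5] 16.9 corners world [[541.0, -3.0], [617.0, -28.0], [595.0, -96.0], [518.0, -69.0]] ctr [567.4 -48.8  51. ]
top ora [338.2 184.4] [23.8 12.8] 15.9 corners world [[581.0, 29.0], [604.0, 23.0], [590.0, -19.0], [568.0, -12.0]] ctr [585.6   5.4  54. ]
top blue [312.3 176.7] [76.2 43.4] 17.6 corners world [[588.0, 132.0], [666.0, 108.0], [619.0, -27.0], [542.0, -1.0]] ctr [603.   52.7  46. ]
paint [490. 114.  62.]
glue [443. -29.  90.]
tape [707. -56.  19.]
side yel [326.8 232.4] [50.9 25.6] 1.9 corners world [[517.0, -71.0], [533.0, 2.0], [616.0, -28.0], [592.0, -97.0]] ctr [564.2 -50.4  51. ]
side ora [330.5 212.5] [13. 13.] 90.0 corners world [[580.0, 28.0], [602.0, 21.0], [590.0, -21.0], [569.0, -14.0]] ctr [585.    2.7  54. ]
side blue [325.5 231.5] [78.2 94.3] 1.1 corners world [[481.0, -136.0], [533.0, 149.0], [685.0, 97.0], [586.0, -168.0]] ctr [564.6 -40.2  46. ]
```

View pics/crop.png

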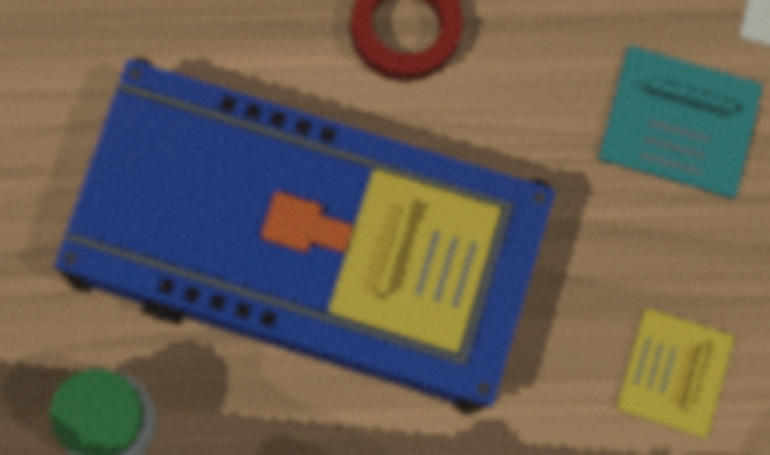

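The crop confirms it: the large yellow cover sits between the rails on the blue speaker, with the orange tab ahead of it and the opening direction pointing along world (0.30, 0.95). The tab pad is at about (588, 14). I'll move over it with the fingers shut.

Request:
drive_tool:
  targets:
    - {"delta_pos": [16, -29, -4], "rotation": [0, 0, 0.006]}
    - {"delta_pos": [16, -29, -4], "rotation": [0, 0, 0.006]}
    - {"delta_pos": [16, -29, -4], "rotation": [0, 0, 0.006]}
    - {"delta_pos": [16, -29, -4], "rotation": [0, 0, 0.006]}
    - {"delta_pos": [16, -29, -4], "rotation": [0, 0, 0.006]}
    - {"delta_pos": [16, -29, -4], "rotation": [0, 0, 0.006]}
    - {"delta_pos": [16, -29, -4], "rotation": [0, 0, 0.006]}
    - {"delta_pos": [16, -29, -4], "rotation": [0, 0, 0.006]}
    - {"delta_pos": [16, -29, -4], "rotation": [0, 0, 0.006]}
    - {"delta_pos": [16, -29, -4], "rotation": [0, 0, 0.006]}
    - {"delta_pos": [16, -29, -4], "rotation": [0, 0, 0.006]}
    - {"delta_pos": [16, -29, -4], "rotation": [0, 0, 0.006]}
    - {"delta_pos": [16, -29, -4], "rotation": [0, 0, 0.006]}
    - {"delta_pos": [16, -29, -4], "rotation": [0, 0, 0.006]}
    - {"delta_pos": [16, -29, -4], "rotation": [0, 0, 0.006]}
    - {"delta_pos": [16, -29, -4], "rotation": [0, 0, 0.006]}
    - {"delta_pos": [16, -29, -4], "rotation": [0, 0, 0.006]}
    - {"delta_pos": [16, -29, -4], "rotation": [0, 0, 0.006]}
    - {"delta_pos": [16, -28, -4], "rotation": [0, 0, 0.006]}
    - {"delta_pos": [15, -27, -4], "rotation": [0, 0, 0.006]}
  hand: 0

```text
time_s: 1.77
tool_pos: [588.5, 12.8, 150.8]
orientation: [-0.48, -3.104, 0.0]
force: [-0.2, 0.8, 0.3]
opening: -0.004
gripper_force: 0.0
```

Request:
drive_tool:
  targets:
    - {"delta_pos": [0, 0, 0], "rotation": [0, 0, 0]}
    - {"delta_pos": [0, 0, 0], "rotation": [0, 0, 0]}
    - {"delta_pos": [0, 0, 0], "rotation": [0, 0, 0]}

```text
time_s: 2.02
tool_pos: [587.5, 15.4, 150.9]
orientation: [-0.479, -3.104, -0.001]
force: [-0.7, -0.9, -0.9]
opening: -0.003
gripper_force: 0.0
```

```bash
python3 - <<'E'
from h import *
from scipy.spatial.transform import Rotation as R
s=state();w=grab_frame('wrist');save('w1.png',w['frame'])
T=np.eye(4);T[:3,:3]=R.from_rotvec(s['orientation']).as_matrix();T[:3,3]=s['tool_pos']
print(s['tool_pos'],s['time_s'],s['opening'],s['force'],T[:3,:3].round(3))
C=T@np.array(w['hand_eye'])
im=w['frame'];hsv=cv2.cvtColor(im,cv2.COLOR_RGB2HSV)
for n,lo,hi,z in (('ora',(4,150,110),(17,255,255),54),('yel',(20,110,90),(34,255,255),51)):
    c=max(cv2.findContours(cv2.inRange(hsv,lo,hi),0,1)[0],key=cv2.contourArea)
    r=cv2.minAreaRect(c);p=cv2.boxPoints(r)
    print(n,np.round(r[0]),onz(w,p,z,C).round(0)[:,:2].tolist(),onz(w,[r[0]],z,C).round(1))
E
```

```text
[587.50875517  15.42888546 150.8969595 ] 2.0167 -0.0033063720979813927 [-0.73482692 -0.86256088 -0.85826671] [[-0.953  0.302 -0.001]
 [ 0.302  0.953  0.001]
 [ 0.001  0.    -1.   ]]
ora [308. 200.] [[566.0, -9.0], [579.0, 32.0], [603.0, 25.0], [590.0, -17.0]] [[584.2   7.8  54. ]]
yel [242. 196.] [[517.0, -67.0], [539.0, 1.0], [616.0, -27.0], [592.0, -102.0]] [[564.4 -48.2  51. ]]
```

View pics/w1.png

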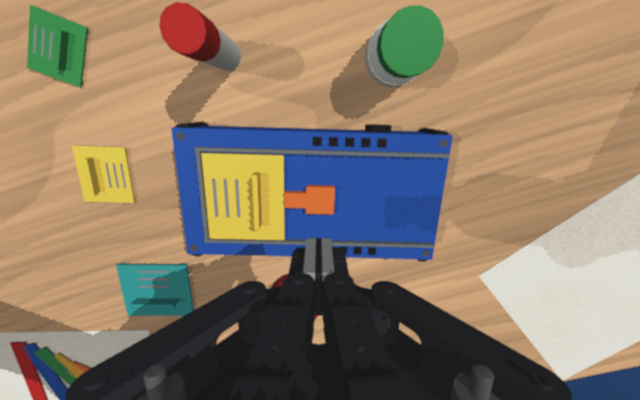

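The wrist view shows the tab pad at (320,200), with the fingertips in line above it; the TCP is within about 2 mm of its centre. Next I descend and press.

Request:
drive_tool:
  targets:
    - {"delta_pos": [0, 0, -25], "rotation": [0, 0, 0]}
    - {"delta_pos": [0, 0, -25], "rotation": [0, 0, 0]}
    - {"delta_pos": [0, 0, -20], "rotation": [0, 0, 0]}
    - {"delta_pos": [0, 0, -15], "rotation": [0, 0, 0]}
    - {"delta_pos": [0, 0, -8], "rotation": [0, 0, 0]}
    - {"delta_pos": [0, 0, -2], "rotation": [0, 0, 0]}
    - {"delta_pos": [0, 0, -2], "rotation": [0, 0, 0]}
    - {"delta_pos": [0, 0, -2], "rotation": [0, 0, 0]}
    - {"delta_pos": [0, 0, 0], "rotation": [0, 0, 0]}

```text
time_s: 2.82
tool_pos: [588.7, 15.1, 53.1]
orientation: [0.479, 3.103, 0.001]
force: [0.1, 0.4, 0.4]
opening: 0.001
gripper_force: 0.0
```

Request:
drive_tool:
  targets:
    - {"delta_pos": [0, 0, -1], "rotation": [0, 0, 0]}
    - {"delta_pos": [0, 0, -1], "rotation": [0, 0, 0]}
    - {"delta_pos": [0, 0, -1], "rotation": [0, 0, 0]}
    - {"delta_pos": [0, 0, 0], "rotation": [0, 0, 0]}
    - {"delta_pos": [0, 0, 0], "rotation": [0, 0, 0]}

```text
time_s: 3.23
tool_pos: [588.8, 14.9, 49.7]
orientation: [0.48, 3.103, 0.001]
force: [0.6, 0.4, 4.2]
opening: 0.004
gripper_force: 1.7
```

Request:
drive_tool:
  targets:
    - {"delta_pos": [0, 0, -1], "rotation": [0, 0, 0]}
    - {"delta_pos": [0, 0, -1], "rotation": [0, 0, 0]}
    - {"delta_pos": [0, 0, -1], "rotation": [0, 0, 0]}
    - {"delta_pos": [0, 0, 0], "rotation": [0, 0, 0]}
    - {"delta_pos": [0, 0, 0], "rotation": [0, 0, 0]}

```text
time_s: 3.65
tool_pos: [588.3, 14.6, 46.2]
orientation: [0.48, 3.104, -0.0]
force: [1.2, 2.2, 3.0]
opening: 0.003
gripper_force: 1.4
```

Request:
drive_tool:
  targets:
    - {"delta_pos": [0, 0, -0.5], "rotation": [0, 0, 0]}
    - {"delta_pos": [0, 0, -0.5], "rotation": [0, 0, 0]}
    - {"delta_pos": [0, 0, 0], "rotation": [0, 0, 0]}
    - {"delta_pos": [0, 0, 0], "rotation": [0, 0, 0]}

```text
time_s: 3.98
tool_pos: [588.3, 14.7, 46.1]
orientation: [0.48, 3.104, 0.0]
force: [-0.8, 1.2, 10.9]
opening: -0.004
gripper_force: 5.6
```

Request:
drive_tool:
  targets:
    - {"delta_pos": [0, 0, -0.5], "rotation": [0, 0, 0]}
    - {"delta_pos": [0, 0, -0.5], "rotation": [0, 0, 0]}
    - {"delta_pos": [0, 0, 0], "rotation": [0, 0, 0]}
    - {"delta_pos": [0, 0, 0], "rotation": [0, 0, 0]}

```text
time_s: 4.32
tool_pos: [588.3, 14.6, 46.1]
orientation: [0.48, 3.104, 0.0]
force: [-4.3, 1.3, 20.6]
opening: 0.001
gripper_force: 10.3
```

The end stop is firm: 20 N at z = 46.1. Now I raise and go behind the rib.

Request:
drive_tool:
  targets:
    - {"delta_pos": [0, 0, 10], "rotation": [0, 0, 0]}
    - {"delta_pos": [0, 0, 25], "rotation": [0, 0, 0]}
    - {"delta_pos": [0, 0, 25], "rotation": [0, 0, 0]}
    - {"delta_pos": [-5, -16, 0], "rotation": [0, 0, 0]}
    - {"delta_pos": [-5, -16, 0], "rotation": [0, 0, 0]}
    - {"delta_pos": [-5, -16, 0], "rotation": [0, 0, 0]}
    - {"delta_pos": [-5, -16, 0], "rotation": [0, 0, 0]}
    - {"delta_pos": [-5, -14, 0], "rotation": [0, 0, 0]}
    - {"delta_pos": [0, 0, 0], "rotation": [0, 0, 0]}
    - {"delta_pos": [0, 0, 0], "rotation": [0, 0, 0]}
    - {"delta_pos": [0, 0, 0], "rotation": [0, 0, 0]}

```text
time_s: 5.23
tool_pos: [562.8, -62.3, 104.0]
orientation: [-0.479, -3.104, -0.001]
force: [0.3, 0.8, -0.0]
opening: 0.0
gripper_force: 0.0
```

```bash
python3 - <<'E'
from h import *
s=state();w=grab_frame('wrist');g=grab_frame('side')
print(s['tool_pos'],s['time_s'])
a=cv2.resize(g['frame'][130:300,240:440],(640,544),interpolation=2)
save('s2.png',a);save('w2.png',w['frame'])
E
```

```text
[562.81508032 -62.33517993 104.00748367] 5.2333
```

View pics/s2.png

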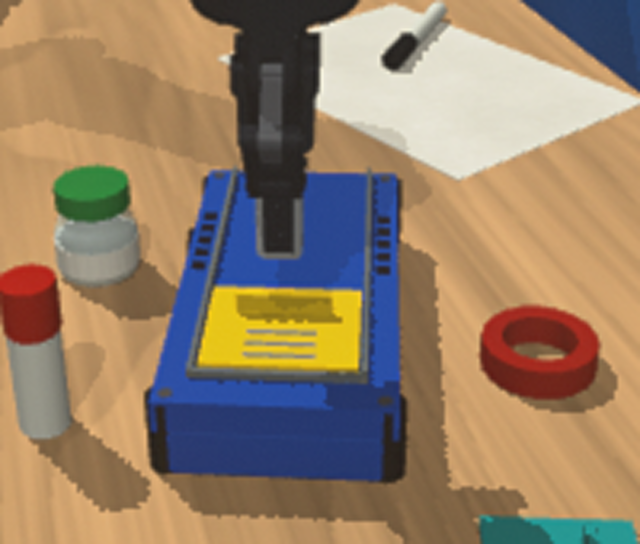

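View pics/w2.png

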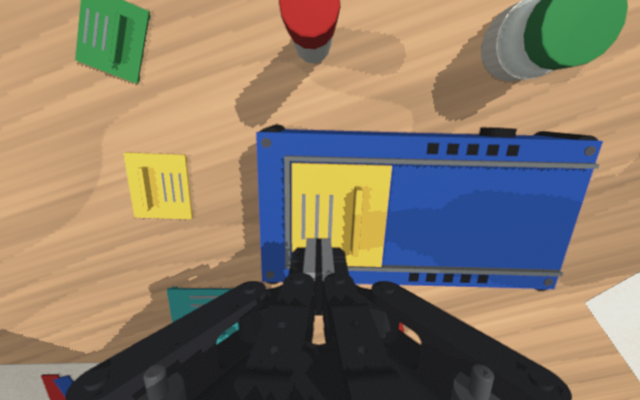

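The side view shows the finger over the free plate behind the rib, with the cover still home. In the wrist view no orange stands proud any more, so the tab is sunk flush; the fingertips at (318,245) are over the printed lines, left of the rib at (357,220). Now I lower to just above the plate and push.

Request:
drive_tool:
  targets:
    - {"delta_pos": [0, 0, -20], "rotation": [0, 0, 0]}
    - {"delta_pos": [0, 0, -15], "rotation": [0, 0, 0]}
    - {"delta_pos": [0, 0, -8], "rotation": [0, 0, 0]}
    - {"delta_pos": [0, 0, -5], "rotation": [0, 0, 0]}
    - {"delta_pos": [0, 0, 0], "rotation": [0, 0, 0]}
    - {"delta_pos": [0, 0, 0], "rotation": [0, 0, 0]}

```text
time_s: 5.83
tool_pos: [563.4, -63.1, 56.5]
orientation: [0.479, 3.105, 0.0]
force: [-0.8, -0.4, 0.4]
opening: 0.001
gripper_force: 0.0
```

Request:
drive_tool:
  targets:
    - {"delta_pos": [1.2, 3.8, 0], "rotation": [0, 0, 0]}
    - {"delta_pos": [1.2, 3.8, 0], "rotation": [0, 0, 0]}
    - {"delta_pos": [1.2, 3.8, 0], "rotation": [0, 0, 0]}
    - {"delta_pos": [1.2, 3.8, 0], "rotation": [0, 0, 0]}
    - {"delta_pos": [1.2, 3.8, 0], "rotation": [0, 0, 0]}
    - {"delta_pos": [1.2, 3.8, 0], "rotation": [0, 0, 0]}
    - {"delta_pos": [1.2, 3.8, 0], "rotation": [0, 0, 0]}
    - {"delta_pos": [1.2, 3.8, 0], "rotation": [0, 0, 0]}
    - {"delta_pos": [0, 0, 0], "rotation": [0, 0, 0]}

```text
time_s: 6.58
tool_pos: [573.3, -32.3, 56.6]
orientation: [0.479, 3.104, 0.0]
force: [-0.2, -0.1, 4.3]
opening: 0.001
gripper_force: 2.3
```

```bash
python3 - <<'E'
from h import *
s=state();g=grab_frame('side');t=grab_frame('top')
print(s['tool_pos'],s['force'])
a=cv2.resize(g['frame'][150:290,260:400],(560,560),interpolation=2)
save('s3.png',a)
E
```

```text
[573.27980423 -32.27376508  56.59457855] [-0.19320691 -0.10090011  4.28739612]
```

View pics/s3.png

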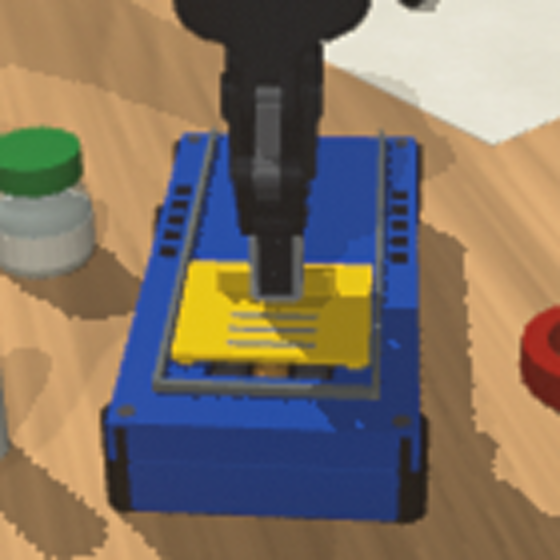

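The side view shows the cover about 15 mm along with the bay's rear edge showing, but its rear edge may be riding up against the fingertip (4 N upward). I'll back off a little to release it and check.

Request:
drive_tool:
  targets:
    - {"delta_pos": [-0.6, -1.9, 0], "rotation": [0, 0, 0]}
    - {"delta_pos": [-0.6, -1.9, 0], "rotation": [0, 0, 0]}
    - {"delta_pos": [0, 0, 0], "rotation": [0, 0, 0]}
    - {"delta_pos": [0, 0, 0], "rotation": [0, 0, 0]}

```text
time_s: 7.02
tool_pos: [572.0, -36.0, 56.6]
orientation: [0.479, 3.104, 0.002]
force: [1.3, 3.2, 6.0]
opening: 0.004
gripper_force: 2.6
```

```bash
python3 - <<'E'
from h import *
from scipy.spatial.transform import Rotation as R
s=state();w=grab_frame('wrist');g=grab_frame('side');t=grab_frame('top')
print(s['tool_pos'],s['force'])
a=cv2.resize(g['frame'][190:280,280:390],(440,360),interpolation=2)
b=cv2.resize(t['frame'][130:245,260:420],(480,345),interpolation=2)
b=cv2.copyMakeBorder(b,0,0,0,0,0)
c=np.zeros((590,800,3),np.uint8);c[:360,:440]=a;c[245:590,320:800][:, 120:]=0
wr=cv2.resize(w['frame'][120:300,180:500],(640,360))
c=np.zeros((600,800,3),np.uint8);c[:288,:352]=cv2.resize(a,(352,288));c[:288,360:760]=cv2.resize(b,(400,288));c[290:,:551]=cv2.resize(wr,(551,310))
save('m4.png',c)
E
```

```text
[571.96809437 -35.99088505  56.56623221] [1.28369185 3.1965374  5.96579156]
```

View pics/m4.png

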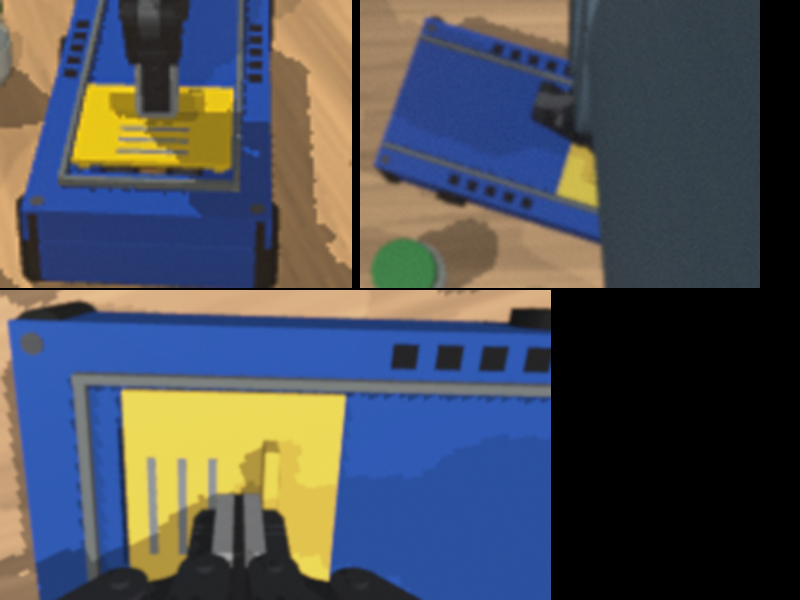

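```bash
cat > tri.py <<'E'
from h import *
from scipy.spatial.transform import Rotation as R
def tri(w,C,g,pw,pg):
    out=[]
    for a,b in zip(pw,pg):
        o1,d1=ray(w,[a],C);o2,d2=ray(g,[b]);d1=d1[0];d2=d2[0]
        A=np.c_[d1,-d2];t=np.linalg.lstsq(A,o2-o1,rcond=None)[0]
        p,q=o1+t[0]*d1,o2+t[1]*d2; out.append(np.r_[(p+q)/2,np.linalg.norm(p-q)])
    return np.array(out)
def wp():
    s=state();w=grab_frame('wrist');T=np.eye(4);T[:3,:3]=R.from_rotvec(s['orientation']).as_matrix();T[:3,3]=s['tool_pos']
    return s,w,T@np.array(w['hand_eye'])
def ymask(im,box):
    hsv=cv2.cvtColor(im,cv2.COLOR_RGB2HSV);m=cv2.inRange(hsv,(20,110,60),(34,255,255));z=np.zeros_like(m);x0,y0,x1,y1=box;z[y0:y1,x0:x1]=255
    c=max(cv2.findContours(m&z,0,cv2.CHAIN_APPROX_NONE)[0],key=cv2.contourArea);return c[:,0,:]
def loc(p):
    d=np.array(p)-[585.3,8.0]; u=np.array([.302,.953]);v=np.array([-.953,.302]);return np.array([d@u,d@v])
E
python3 - <<'E'
from tri import *
s,w,C=wp();g=grab_frame('side')
cw=ymask(w['frame'],(180,120,500,300));cg=ymask(g['frame'],(280,190,390,280))
ext=lambda c,a,b:c[np.argmax(c@np.array([a,b]))]
# wrist: rear-far corner = upper left, front = upper right ; side: left column
pw=[ext(cw,-1,-1),ext(cw,1,-1)]; pg=[ext(cg,-1,1),ext(cg,-1,-1),ext(cg,1,1),ext(cg,1,-1)]
print(pw,pg)
r=tri(w,C,g,pw,pg[:2]);print(r.round(1),[loc(p[:2]).round(1) for p in r])
for p,z in zip(pg,(51,51,51,51)): print('side@51',loc(onz(g,[p],z)[0,:2]).round(1))
for p in pw: print('wrist@51',loc(onz(w,[p],51,C)[0,:2]).round(1))
print('tcp',loc(s['tool_pos'][:2]))
E
```

```text
[array([251, 178], dtype=int32), array([379, 181], dtype=int32)] [array([302, 240], dtype=int32), array([307, 216], dtype=int32), array([351, 242], dtype=int32), array([352, 218], dtype=int32)]
[[ 5.210e+02 -5.780e+01  4.940e+01  0.000e+00]
 [ 5.435e+02  8.100e+00  5.070e+01  3.000e-01]] [array([-82.1,  41.4]), array([-12.5,  39.9])]
side@51 [-84.3  41.2]
side@51 [-12.9  39.7]
side@51 [-87.4 -36.8]
side@51 [-17.4 -39.1]
wrist@51 [-81.7  41.8]
wrist@51 [-12.6  40.1]
tcp [-45.94961591  -0.62558151]
```

Triangulation puts the cover flat (rear z 49, front z 51) and about 12 mm along. So the vertical force most likely comes from the finger's knuckle touching the rib's top. I'll raise 2.5 mm and push on gently.

Request:
drive_tool:
  targets:
    - {"delta_pos": [0, 0, 1.5], "rotation": [0, 0, 0]}
    - {"delta_pos": [0, 0, 1], "rotation": [0, 0, 0]}
    - {"delta_pos": [0, 0, 0], "rotation": [0, 0, 0]}
    - {"delta_pos": [0, 0, 0], "rotation": [0, 0, 0]}

```text
time_s: 7.6
tool_pos: [570.8, -37.3, 58.5]
orientation: [-0.481, -3.104, 0.001]
force: [0.8, -0.2, -0.1]
opening: -0.003
gripper_force: 0.0
```

Request:
drive_tool:
  targets:
    - {"delta_pos": [1.2, 3.8, 0], "rotation": [0, 0, 0]}
    - {"delta_pos": [1.2, 3.8, 0], "rotation": [0, 0, 0]}
    - {"delta_pos": [1.2, 3.8, 0], "rotation": [0, 0, 0]}

```text
time_s: 7.85
tool_pos: [575.0, -24.9, 58.6]
orientation: [-0.48, -3.104, 0.0]
force: [0.1, -0.0, -1.0]
opening: -0.002
gripper_force: 0.1
```

```bash
cat > chk.py <<'E'
from tri import *
s,w,C=wp();g=grab_frame('side')
cw=ymask(w['frame'],(130,100,560,300));cg=ymask(g['frame'],(280,150,400,280))
ext=lambda c,a,b:c[np.argmax(c@np.array([a,b]))]
pw=[ext(cw,-1,-1),ext(cw,1,-1)]; pg=[ext(cg,-1,1),ext(cg,-1,-1)]
r=tri(w,C,g,pw,pg);print(r.round(1).tolist(),[loc(p[:2]).round(1) for p in r])
for p in pw: print('wrist@51',loc(onz(w,[p],51,C)[0,:2]).round(1))
print('tcp',loc(s['tool_pos'][:2]),s['tool_pos'][2],s['force'])
E
python3 chk.py
```

```text
[[525.7, -48.2, 49.6, 1.1], [545.9, 18.1, 50.6, 0.2]] [array([-71.6,  39.8]), array([-2.3, 40.6])]
wrist@51 [-71.3  40.7]
wrist@51 [-2.3 40.6]
tcp [-34.41699305  -0.14120606] 58.64726901987601 [ 0.06105616 -0.02081715 -0.96511566]
```

The force is gone and the cover is flat at x ≈ -37, so I continue.

Request:
drive_tool:
  targets:
    - {"delta_pos": [1.2, 3.8, 0], "rotation": [0, 0, 0]}
    - {"delta_pos": [1.2, 3.8, 0], "rotation": [0, 0, 0]}
    - {"delta_pos": [1.2, 3.8, 0], "rotation": [0, 0, 0]}
    - {"delta_pos": [1.2, 3.8, 0], "rotation": [0, 0, 0]}
    - {"delta_pos": [1.2, 3.8, 0], "rotation": [0, 0, 0]}
    - {"delta_pos": [1.2, 3.8, 0], "rotation": [0, 0, 0]}

```text
time_s: 8.45
tool_pos: [582.4, -2.0, 58.8]
orientation: [0.48, 3.105, 0.0]
force: [-0.9, -0.4, -0.1]
opening: -0.001
gripper_force: 0.1
```

Request:
drive_tool:
  targets:
    - {"delta_pos": [1.2, 3.8, 0], "rotation": [0, 0, 0]}
    - {"delta_pos": [1.2, 3.8, 0], "rotation": [0, 0, 0]}
    - {"delta_pos": [1.2, 3.8, 0], "rotation": [0, 0, 0]}
    - {"delta_pos": [1.2, 3.8, 0], "rotation": [0, 0, 0]}
    - {"delta_pos": [1.2, 3.8, 0], "rotation": [0, 0, 0]}
    - {"delta_pos": [1.2, 3.8, 0], "rotation": [0, 0, 0]}

```text
time_s: 8.95
tool_pos: [589.7, 20.5, 58.9]
orientation: [0.48, 3.104, -0.0]
force: [-0.7, -1.2, 0.4]
opening: 0.001
gripper_force: 0.4
```

Request:
drive_tool:
  targets:
    - {"delta_pos": [1.2, 3.8, 0], "rotation": [0, 0, 0]}
    - {"delta_pos": [1.2, 3.8, 0], "rotation": [0, 0, 0]}
    - {"delta_pos": [1.2, 3.8, 0], "rotation": [0, 0, 0]}
    - {"delta_pos": [1.2, 3.8, 0], "rotation": [0, 0, 0]}
    - {"delta_pos": [0.6, 1.9, 0], "rotation": [0, 0, 0]}
    - {"delta_pos": [0, 0, 0], "rotation": [0, 0, 0]}
    - {"delta_pos": [0, 0, 0], "rotation": [0, 0, 0]}

```text
time_s: 9.53
tool_pos: [594.7, 37.8, 58.7]
orientation: [-0.479, -3.104, -0.0]
force: [-0.1, 0.5, -0.1]
opening: 0.004
gripper_force: 0.0
```

```bash
python3 chk.py
```

```text
[[546.6, 14.7, 48.3, 0.2], [567.7, 81.5, 49.9, 0.4]] [array([-5.3, 38.9]), array([64.7, 39. ])]
wrist@51 [-4.7 39.7]
wrist@51 [64.5 39.1]
tcp [31.22017596  0.04279218] 58.71314601746859 [-0.07832842  0.46326186 -0.10444066]
```

The cover is at x ≈ +30, about 90 mm from home. I back off and rise clear, then check.

Request:
drive_tool:
  targets:
    - {"delta_pos": [-1.2, -3.8, 0], "rotation": [0, 0, 0]}
    - {"delta_pos": [-1.2, -3.8, 0], "rotation": [0, 0, 0]}
    - {"delta_pos": [0, 0, 10], "rotation": [0, 0, 0]}
    - {"delta_pos": [0, 0, 25], "rotation": [0, 0, 0]}
    - {"delta_pos": [0, 0, 30], "rotation": [0, 0, 0]}
    - {"delta_pos": [0, -20, 30], "rotation": [0, 0, 0]}
    - {"delta_pos": [0, -30, 20], "rotation": [0, 0, 0]}
    - {"delta_pos": [0, -30, 0], "rotation": [0, 0, 0]}
    - {"delta_pos": [0, 0, 0], "rotation": [0, 0, 0]}
    - {"delta_pos": [0, 0, 0], "rotation": [0, 0, 0]}
    - {"delta_pos": [0, 0, 0], "rotation": [0, 0, 0]}

```text
time_s: 10.55
tool_pos: [592.2, -49.9, 174.1]
orientation: [-0.48, -3.104, -0.001]
force: [0.2, 0.7, -0.6]
opening: 0.0
gripper_force: 0.0
```

```bash
python3 - <<'E'
from tri import *
s,w,C=wp();g=grab_frame('side')
print(s['tool_pos'],s['force'],s['time_s'])
cw=ymask(w['frame'],(200,60,639,300));M=cv2.boxPoints(cv2.minAreaRect(cw))
print([loc(p[:2]).round(1) for p in onz(w,M,51,C)])
c=np.zeros((400,800,3),np.uint8);c[:,:]=0
c[:350,:400]=cv2.resize(g['frame'][160:300,240:400],(400,350));c[:250,400:]=cv2.resize(w['frame'],(400,250))
save('end.png',c)
E
```

```text
[592.22473999 -49.86715455 174.05163326] [ 0.17195114  0.69837394 -0.6408443 ] 10.55
[array([ -4.9, -40.7]), array([-9. , 39.6]), array([63.7, 39.3]), array([ 74.6, -40.8])]
```

View pics/end.png

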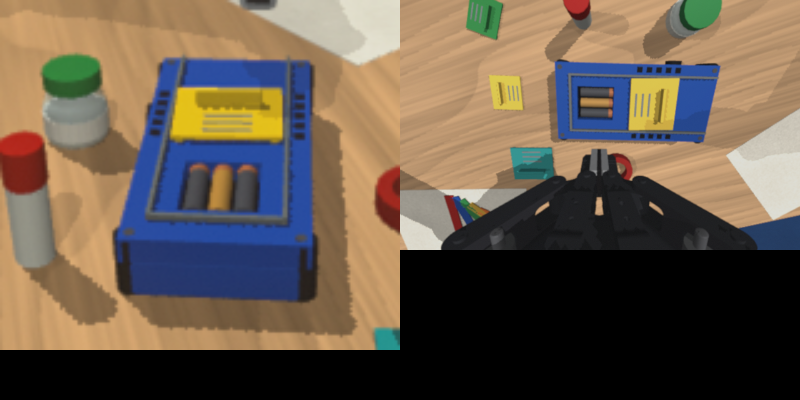

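The picture shows the bay fully open with all three cells visible at (222,187), the cover flat between the rails at (228,112), and the robot clear. The glue stick, paint jar and tape roll are where they were.

```bash
python3 -c "
from bench import job_done
print(job_done())"
```

```text
the job is handed in; nothing more can be done
None
```

I pressed the tab to its end stop, pushed the cover about 90 mm along its guides so it lies flat with the bay fully open, and handed the job in at about 10.6 s; the hand-in reported no verdict.

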